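# Seat a power module in the test dock

## Task

Pick up the finned power module, set it flat on the bed of the blue test dock with its bare aluminium toe in front of the pocket, then slide it in under the overhang until the toe has clearly pressed up the rubber-faced spring stop hidden inside. The stop was left at an unknown depth by the last user, so feel for it: once met, press about 10 N more than the sliding takes, never more than 25 N on the stop, then let go and back off, leaving the module flat and still bearing on the stop. Leave the tape, the screwdriver and the reel where they are.

Things in the scene. Friction and masses are not known exactly. Their poses are not given: they have to be found in the camera images.
- module_grip (a point): Centre of the module's black finned heat sink, 35 mm above the module's underside: grasp here, across x. Axes: z up, +y to the toe. Heat sink 44 (x) x 66 (y) x 46 mm high, on an aluminium flange 60 (x) x 126 (y) x 12 mm thick. Heat sink and flange end flush at the rear, 33 mm behind this point; the bare toe runs 60 mm ahead of the heat sink. 0.4 to 0.75 kg.
- toe_tip (a point): Middle of the front end of the module's bare aluminium toe, 6 mm above its underside, 93 mm ahead (+y) of module_grip; same axes.
- module: The loose power module; origin at the centre of the flange's underside: module_grip is at x 0, y -30, z +35 mm from it, toe_tip at x 0, y +63, z +6 mm.
- dock: Test dock, fixed to the bench; origin on the bench, z up; the module slides in along its +y. Bed: aluminium plate, top 12 mm above the bench, x -52 to 52, y -115 to 135 mm. Blue retaining block at y 50 to 135 mm, 99 mm wide, 42 mm high, with the pocket in its -y face. Two dark guide strips, 10 mm high, lead in from y 19 to 54 mm, 84 mm apart at their free ends, 63 mm at the mouth.
- mouth (a point): Middle of the pocket's mouth at bed level (dock x 0, y +50, z +12 mm), axes as the dock's. The pocket is 63 mm wide, its fixed roof 16 mm above the bed. Inside, under the roof and not measured, stands a rubber-faced spring stop (9 N per mm, 6 mm of give); its face is anywhere from 32 to 44 mm past the mouth. Let go, the module is held by friction and the stop goes on touching it.
- bar (a point): Lowest line of the sprung round steel hold-down bar that hangs across the mouth (14 mm thick, from 0 to 14 mm past the mouth), 10.5 mm above the bed: 1.5 mm lower than the toe's top. The toe's nose lifts it when the module is pushed; it then presses down with 2 to 5 N. Sliding the module on under it takes a push of 5 to 14 N, for a moment up to 20 N as the nose lifts the bar.
- tape_center (a point): Centre of a black roll of tape lying flat, 64 mm across, 19 mm high. Leave it alone.
- driver: Screwdriver with a blue handle lying on the bench, about 200 mm long along its x. Leave it alone.
- reel_center (a point): Centre of a grey reel standing on end, 52 mm across, 40 mm high. Leave it alone.
There are look-alikes about, which are no part of the job. Of the things shaped like the module, the black one is meant.

How it is judged:
By the outcome, as a careful person would: the job done as asked, in the order asked, and still so for the second after the job is handed in, with the robot touching nothing.
It also fails if it takes over 72 s, if anything falls off the work surface, if the arm or the gripper's body presses on something with over 40 N, if the wrist force passes 120 N, or if a joint passes its speed limit or range.

## Robot

A 6-joint arm with a two-finger parallel gripper is mounted at the origin on the work surface. World frame = base frame: x ahead of the robot, y to its left, z up, the work surface at z = 0. Lengths are in m, angles in degrees, forces in N, time in s.
With the tool pointing down it reaches from about 0.275 to 0.775 m from the base axis. Payload 14.6 kg.
Tool frame: the origin (TCP) lies at the very end of the fingers, on their centre line; the grasp point (between the pads) lies 19 mm behind it; z points along the fingers, y is the direction in which the jaws open and shut (so a half turn about z gives the same grasp; the last joint's range is limited). The gripper opens to 85 mm and grips with 20 to 120 N. Pads are 22 mm wide; open, the fingers measure 114 mm over their backs; the gripper's body (76 mm by 85 mm) begins 54 mm behind the grasp point. The pads swing forward as they close: fully open they stand 13 mm farther back than shut.
Start: joints at [-72.84, 15.075, -2.767, 72.158, 0, 81.102], TCP at [0.231, -0.472, 0.231] pointing down, gripper open.
Joint ranges: [-151.79, 151.79], [-50.71, 97.33], [-67.44, 78.34], [-121.81, 120.89], [-77.56, 73.72], [-180, 180]. Speed limits (degrees/s): [108.29, 108.29, 147.25, 159.86, 180, 180].

## Interface

Orientations are given as a 3x3 rotation matrix whose columns are the frame's x, y, z axes.
In Python, from cell import robot gives the robot as it stands.
- The arm moves only by the tool servo_tool, never from a script. Its argument "steps" is a list of rows, each an object of numbers: "wx", "wy", "wz": the turn, a rotation vector about the world's x, y, z in rad; "tx", "ty", "tz": the shift along the world's x, y, z in mm; "hand": the closure, from 0 (fully open) to 1 (shut). In form: [{"wx": .., "wy": .., "wz": .., "tx": .., "ty": .., "tz": .., "hand": ..}, ...]. A call has 1 to 10 rows; each row shifts and turns the commanded pose from where the row before left it; what a row does not reach is not made up. A row lasts 1/8 s, in which the tool goes at most 62.5 mm and 10.7 degrees, less where a joint would pass 70% of its speed; a pose out of reach is approached as far as the arm can. A call with a gripper value outside its range is refused whole. The fingers move at their own pace and stop on an object; the grip force is fixed at half the most. Time passes only in rows, so rows that do not move let the fingers close. It gives the time, the measured TCP pose, the force and the opening at its end, in the units of the state.
- robot.get_obs(): the state, without advancing time (a new reading comes with each control period).
- robot.camera(name): name is "side" or "top" or "wrist"; returns (picture, depth): 384x512x3 uint8, blue, green, red; 384x512 float32, m along the optical axis (not along the pixel's ray), 0 where there is no reading.
- robot.calibration(name): a dict with "fx", "fy", "cx", "cy" (pixels), "world_from_camera" (4x4, takes a point from camera to world coordinates). Camera axes: x right, y up, looking along -z (the intrinsics and any distortion apply to the point x, -y, -z); pixel columns grow to the right and rows downward; lengths in m; the calibration is good to about 2 mm. The wrist camera is an equidistant fisheye: a pixel r from the principal point sees the ray r / f radians off the axis. A picture is of the moment at which its call begins: read the wrist's pose just before it. calibration takes no time and is no camera call; for the wrist camera it gives the pose at the moment of the call.
- robot.finish_job(): hands the job in, once; it reports no verdict.
Trained networks look in the newest picture that a camera, given by its name, has taken for a name from the list of things; names that differ only in an ending like _2 or _b are one class to them, and where a whole thing is asked for, a point or a joint stands for the part that bears it (a point fixed in the world has none). Each returns a list of dicts, best first, with "conf" (0 to 1); they miss things now and then, are a little off and sometimes report something else, mostly with a low value. They report only what shows in the picture. A call takes as long as a camera call. They do not tell look-alikes from the thing itself.
- robot.spot_in(camera, query): "location" ([x, y, z] in m, in the coordinates of the camera as it stood for that picture, good to about 4 mm: the middle of the surface that is visible of it).
- robot.outline_of(camera, query): "mask" (384x512 bool, what is visible of it).
- robot.spot_point(camera, query): "location" ([x, y, z] in m, in the coordinates of the camera as it stood for that picture, good to about 4 mm: a listed point, or the origin of a listed thing).
The state is a dict: "time": time; "joint_pos": joint angles; "qd": joint speeds; "joint_torque": joint torques, N m; "eef_pos": TCP position; "tool_rot": TCP orientation; "wrist_force": force on the tool from outside, world axes, zero at the start; "ft_torque": the same for the moment, N m; "grip_width": opening from 0.0 (shut) to 1.0 (fully open).
Only numpy, scipy, OpenCV 4.12 (cv2) and the standard library are available. Lean on these libraries where they do the work, as an engineer would, in place of code of your own. Each camera call takes 0.05 s, during which the arm holds its last target.

## Working session

There is one attempt and no reset: what is moved stays moved. The work goes in short steps, Python scripts to look and compute and a tool call to move; the robot and the scene stay as the last step left them, time stands still between calls to the robot, and variables do not carry over. Pictures are saved under pics/ and viewed, and the job is handed in when it is done.

Besides the shell and the picture viewer there is one more tool, called after ">>>" by a JSON object that holds its "fn" and its "kwargs". servo_tool: Moves the arm, as the interface text tells. Its arguments: {"type":"object","properties":{"steps":{"type":"array"}},"required":["steps"]}

```bash
ls; mkdir -p pics
python3 - <<'E'
from cell import robot
import cv2, numpy as np
o=robot.get_obs(); print(o)
for c in ["top","side","wrist"]:
    im,d=robot.camera(c); cv2.imwrite(f"pics/{c}0.png",im); np.save(f"pics/{c}0.npy",d)
    k=robot.calibration(c); print(c,{a:np.round(b,4) for a,b in k.items()})
    for q in ["module","module_grip","toe_tip","dock","mouth","tape_center","driver","reel_center"]:
        r=robot.spot_point(c,q)
        T=k["world_from_camera"]
        for e in r[:3]:
            p=T[:3,:3]@e["location"]+T[:3,3]; print(c,q,round(e["conf"],2),np.round(p,4))
print(robot.get_obs()["time"])
E
```

```text
pics
{'time': 0.0, 'joint_pos': array([-7.28404172e+01,  1.50978537e+01, -2.80397431e+00,  7.21581980e+01,
        1.39207209e-03,  8.11022774e+01]), 'qd': array([ 0.01912999, -0.11623665,  0.01802435,  0.05703794, -0.02217585,
       -0.01734349]), 'joint_torque': array([-6.90942325e-04, -6.37627316e+01,  3.84559536e+01,  1.42839452e-02,
       -2.14828601e-04, -3.09456418e-06]), 'eef_pos': array([ 0.23053871, -0.47136833,  0.23083262]), 'tool_rot': array([[ 8.98355184e-01,  4.39269714e-01, -2.85878133e-04],
       [ 4.39269768e-01, -8.98354637e-01,  1.00818512e-03],
       [ 1.86045244e-04, -1.03128595e-03, -9.99999451e-01]]), 'wrist_force': array([0.7052275 , 0.18597565, 0.67148261]), 'ft_torque': array([-0.03712029,  0.03649388,  0.03855992]), 'grip_width': 0.9988076471060374}
top {'fx': np.float64(349.5257), 'fy': np.float64(349.5257), 'cx': np.float64(257.5185), 'cy': np.float64(192.5072), 'world_from_camera': array([[ 0.0218,  0.9985, -0.0501,  0.4782],
       [-0.9997,  0.0224,  0.0113, -0.2224],
       [ 0.0124,  0.0499,  0.9987,  1.1248],
       [ 0.    ,  0.    ,  0.    , 
[... 1644 characters left out ...]
: np.float64(297.3186), 'cx': np.float64(256.4161), 'cy': np.float64(193.8998), 'world_from_camera': array([[ 0.44  ,  0.8488,  0.2931,  0.3075],
       [-0.898 ,  0.4159,  0.1436, -0.4353],
       [ 0.    , -0.3264,  0.9452,  0.3739],
       [ 0.    ,  0.    ,  0.    ,  1.    ]])}
wrist module 0.87 [ 0.4443 -0.6833 -0.0015]
wrist module 0.85 [ 0.3368 -0.3187 -0.0014]
wrist module 0.75 [ 0.4002 -0.4821 -0.0007]
wrist module_grip 0.95 [ 0.4245 -0.4638  0.0354]
wrist module_grip 0.82 [ 0.3386 -0.3461  0.0385]
wrist module_grip 0.56 [ 0.4716 -0.6853  0.0401]
wrist toe_tip 0.75 [ 0.3838 -0.6839 -0.0007]
wrist toe_tip 0.6 [ 0.323  -0.2509  0.0088]
wrist toe_tip 0.57 [ 0.3477 -0.5149  0.0094]
1.35
```

View pics/top0.png

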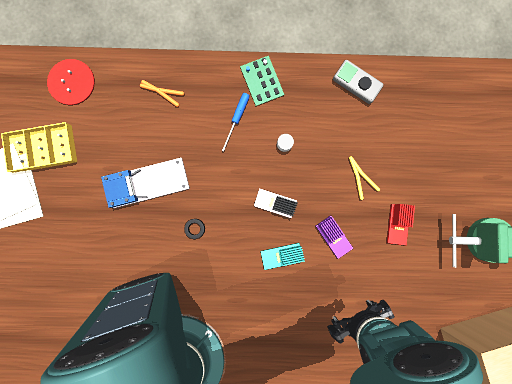

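View pics/side0.png

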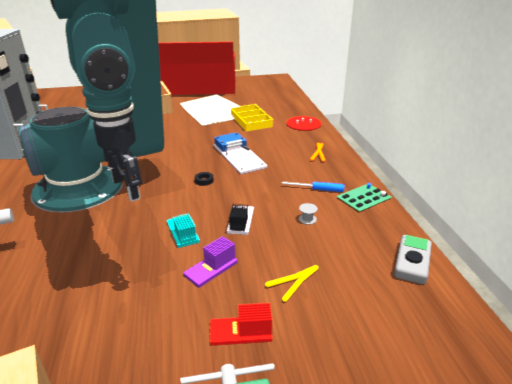

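View pics/wrist0.png

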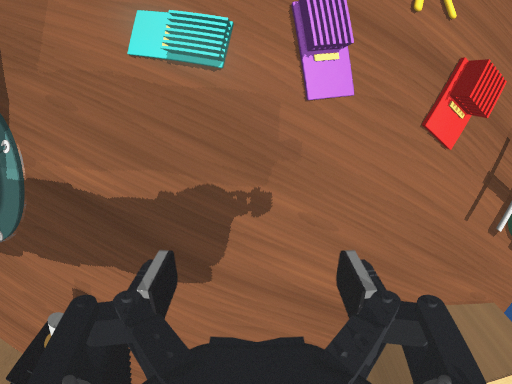

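The top view shows the black-finned module with its white toe at about (276,203), toe pointing left (+y). The blue dock is at (145,183) with its mouth facing right. Cyan, purple and red are the look-alikes. I'll move above the black module with the tool yawed to suit.

>>> {"fn": "servo_tool", "kwargs": {"steps": [{"wx": 0, "wy": 0, "wz": 0.16, "tx": 53, "ty": 31, "tz": 0, "hand": 0}, {"wx": 0, "wy": 0, "wz": 0.16, "tx": 53, "ty": 31, "tz": 0, "hand": 0}, {"wx": 0, "wy": 0, "wz": 0.16, "tx": 53, "ty": 31, "tz": 0, "hand": 0}, {"wx": 0, "wy": 0, "wz": 0.16, "tx": 53, "ty": 31, "tz": 0, "hand": 0}, {"wx": 0, "wy": 0, "wz": 0.16, "tx": 53, "ty": 31, "tz": 0, "hand": 0}, {"wx": 0, "wy": 0, "wz": 0, "tx": 0, "ty": 0, "tz": 0, "hand": 0}, {"wx": 0, "wy": 0, "wz": 0, "tx": 0, "ty": 0, "tz": 0, "hand": 0}]}}

```text
time: 2.22
eef_pos: [0.4955, -0.3166, 0.2311]
tool_rot: [[0.311, 0.95, -0.0], [0.95, -0.311, 0.0], [-0.0, -0.0, -1.0]]
wrist_force: [0.5, 0.2, 0.1]
grip_width: 0.997
```

```bash
cat > h.py <<'E'
from cell import robot
import cv2, numpy as np
def st():
    o=robot.get_obs(); R=o["tool_rot"]
    print("t",round(o["time"],2),"p",np.round(o["eef_pos"]*1e3,1),"yawx",round(np.degrees(np.arctan2(R[1,0],R[0,0])),2),"z",np.round(R[:,2],4),"F",np.round(o["wrist_force"],1),"M",np.round(o["ft_torque"],2),"g",round(o["grip_width"],3),"j",np.round(o["joint_pos"],1)); return o
def cloud(c,d,k):
    v,u=np.mgrid[:384,:512]; x=(u-k["cx"])/k["fx"]; y=(v-k["cy"])/k["fy"]
    if c=="wrist":
        r=np.hypot(x,y)+1e-9; s=np.tan(np.minimum(r,1.5))/r; x=x*s;y=y*s
    P=np.stack([x*d,-y*d,-d],-1); T=k["world_from_camera"]
    W=P@T[:3,:3].T+T[:3,3]; W[d<=0]=np.nan; return W
def snap(c,n):
    k=robot.calibration(c); im,d=robot.camera(c); cv2.imwrite(f"pics/{n}.png",im); np.savez(f"pics/{n}.npz",im=im,d=d,**k); return im,d,k,cloud(c,d,k)
def spots(c,k,qs,f=None):
    T=k["world_from_camera"]
    for q in qs:
        for e in robot.spot_point(c,q)[:3]: print(c,q,round(e["conf"],2),np.round((T[:3,:3]@e["location"]+T[:3,3])*1e3,1))
def rect(pts):
    r=cv2.minAreaRect((pts[:,:2]*1000).astype(np.float32)); return r
E
python3 - <<'E'
from h import *
st(); im,d,k,W=snap("wrist","w1"); spots("wrist",k,["module_grip","toe_tip"])
for e in robot.outline_of("wrist","module")[:3]:
    m=e["mask"]; P=W[m]; P=P[np.isfinite(P[:,2])]; print(e["conf"],m.sum(),np.round(np.median(P,0)*1e3,1),"col",im[m].mean(0))
    hs=P[P[:,2]>0.05]; fl=P[(P[:,2]<0.02)&(P[:,2]>.005)]
    print(len(hs),len(fl)); 
    if len(hs)>50: print("hs",rect(hs),hs[:,2].mean())
    if len(fl)>50: print("fl",rect(fl),fl[:,2].mean())
st()
E
```

```text
t 2.23 p [ 495.5 -316.6  231.1] yawx 71.87 z [-4.e-04  1.e-04 -1.e+00] F [0.5 0.2 0.1] M [-0.06  0.05  0.01] g 0.997 j [-40.5  21.4   6.6  75.3  -0.   67.6]
wrist module_grip 0.96 [ 425.3 -461.9   34.1]
wrist module_grip 0.69 [ 342.2 -344.2   35.5]
wrist module_grip 0.63 [ 495.2 -320.2   35.5]
wrist toe_tip 0.97 [ 324.8 -253.2    8.9]
wrist toe_tip 0.93 [ 349.4 -516.3    8.3]
wrist toe_tip 0.73 [ 521.6 -233.9    6.8]
0.88 4595 [ 346.5 -319.9   18.6] col [129.11512514 136.02959739  42.75299238]
1660 2222
hs ((342.1075439453125, -343.9053955078125), (45.601280212402344, 66.6364974975586), 13.064133644104004) 0.05628205040815282
fl ((335.05963134765625, -315.089111328125), (61.96327209472656, 125.77001953125), 13.375039100646973) 0.01225015855437625
0.85 5035 [ 502.7 -289.5   13.4] col [147.816286   150.34577954 155.02720953]
1114 2753
hs ((494.0108337402344, -318.0024719238281), (62.91767883300781, 43.68464660644531), 72.8835220336914) 0.05767358549984806
fl ((503.04058837890625, -290.69927978515625), (124.61277770996094, 60.241905212402344), 72.72925567626953) 0.01229379377501844
0.8 3220 [ 419.4 -459.6   39.7] col [143.32267081  60.72670807 117.56459627]
1287 1146
hs ((423.8772277832031, -463.9276123046875), (67.73220825195312, 45.292198181152344), 34.97002029418945) 0.055995924580670944
fl ((399.54473876953125, -481.2440185546875), (127.27632141113281, 61.31458282470703), 35.365291595458984) 0.012023764703261218
t 2.42 p [ 494.8 -317.4  231.5] yawx 71.77 z [ 1.e-04 -1.e-04 -1.e+00] F [-0.  -0.3  0.4] M [-0.03  0.01  0.03] g 1.001 j [-40.6  21.3   6.6  75.3  -0.   67.6]
```

View pics/w1.png

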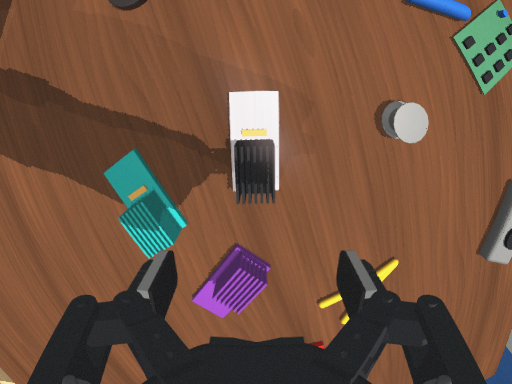

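The wrist view shows the black module at about (255,150), toe up in the picture. The fitted yaw is 72.7° and the grip point (494.1, −319.3) mm. The fitted sizes (125x60, 63x44) and heights (12, 58) match the given ones. I'll descend and grip.

>>> {"fn": "servo_tool", "kwargs": {"steps": [{"wx": 0, "wy": 0, "wz": 0.015, "tx": -1, "ty": -2, "tz": -50, "hand": 0}, {"wx": 0, "wy": 0, "wz": 0, "tx": 0, "ty": 0, "tz": -50, "hand": 0}, {"wx": 0, "wy": 0, "wz": 0, "tx": 0, "ty": 0, "tz": -50, "hand": 0}, {"wx": 0, "wy": 0, "wz": 0, "tx": 0, "ty": 0, "tz": -24, "hand": 0}, {"wx": 0, "wy": 0, "wz": 0, "tx": 0, "ty": 0, "tz": -20, "hand": 0}, {"wx": 0, "wy": 0, "wz": 0, "tx": 0, "ty": 0, "tz": -20, "hand": 0}, {"wx": 0, "wy": 0, "wz": 0, "tx": 0, "ty": 0, "tz": 0, "hand": 0}, {"wx": 0, "wy": 0, "wz": 0, "tx": 0, "ty": 0, "tz": 0, "hand": 0}]}}

```text
time: 3.42
eef_pos: [0.4946, -0.3192, 0.0181]
tool_rot: [[0.297, 0.955, 0.001], [0.955, -0.297, -0.001], [-0.0, 0.001, -1.0]]
wrist_force: [0.6, 0.2, -0.0]
grip_width: 1.001
```

Run:
```python
from h import *
st(); im,d,k,W=snap("wrist","w2")
```

```text
t 3.42 p [ 494.6 -319.2   18.1] yawx 72.7 z [ 7.e-04 -6.e-04 -1.e+00] F [ 0.6  0.2 -0. ] M [ 0.01 -0.01 -0.01] g 1.001 j [-40.8  29.3 -15.4  45.3  -0.   66.5]
```

View pics/w2.png

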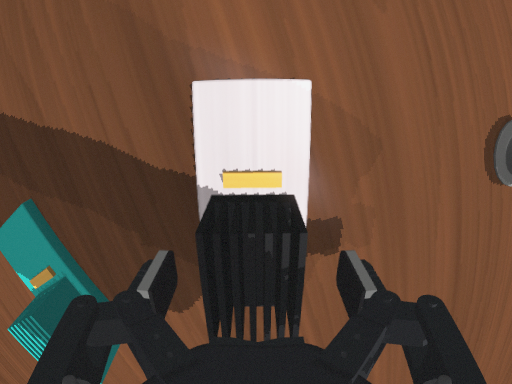

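The jaws straddle the heat sink at (252,270) symmetrically, and nothing else is between them. Closing.

>>> {"fn": "servo_tool", "kwargs": {"steps": [{"hand": 1}, {"hand": 1}, {"hand": 1}, {"hand": 1}, {"hand": 1}, {"hand": 1}, {"hand": 1}, {"hand": 1}]}}

```text
validation failed for argument at $.st...
```

Run:
```python
from h import *
st()
```

```text
t 3.48 p [ 494.8 -319.2   18.3] yawx 72.72 z [ 1.e-03 -9.e-04 -1.e+00] F [ 0.1  0.3 -0.2] M [ 0.03  0.   -0.01] g 1.0 j [-40.8  29.3 -15.4  45.2  -0.   66.5]
```

>>> {"fn": "servo_tool", "kwargs": {"steps": [{"wx": 0, "wy": 0, "wz": 0, "tx": 0, "ty": 0, "tz": 0, "hand": 1}, {"wx": 0, "wy": 0, "wz": 0, "tx": 0, "ty": 0, "tz": 0, "hand": 1}, {"wx": 0, "wy": 0, "wz": 0, "tx": 0, "ty": 0, "tz": 0, "hand": 1}, {"wx": 0, "wy": 0, "wz": 0, "tx": 0, "ty": 0, "tz": 0, "hand": 1}, {"wx": 0, "wy": 0, "wz": 0, "tx": 0, "ty": 0, "tz": 0, "hand": 1}, {"wx": 0, "wy": 0, "wz": 0, "tx": 0, "ty": 0, "tz": 0, "hand": 1}, {"wx": 0, "wy": 0, "wz": 0, "tx": 0, "ty": 0, "tz": 0, "hand": 1}, {"wx": 0, "wy": 0, "wz": 0, "tx": 0, "ty": 0, "tz": 0, "hand": 1}]}}

```text
time: 4.47
eef_pos: [0.4946, -0.3188, 0.0178]
tool_rot: [[0.296, 0.955, 0.0], [0.955, -0.296, -0.001], [-0.0, 0.0, -1.0]]
wrist_force: [-2.5, 0.7, 8.2]
grip_width: 0.511
```

Run:
```python
from h import *
st()
```

```text
t 4.47 p [ 494.6 -318.8   17.8] yawx 72.76 z [ 2.e-04 -5.e-04 -1.e+00] F [-2.5  0.7  8.2] M [0.17 0.59 0.06] g 0.511 j [-40.7  29.3 -15.5  45.2  -0.   66.5]
```

>>> {"fn": "servo_tool", "kwargs": {"steps": [{"wx": 0, "wy": 0, "wz": 0, "tx": 0, "ty": 0, "tz": 10, "hand": 1}, {"wx": 0, "wy": 0, "wz": 0, "tx": 0, "ty": 0, "tz": 30, "hand": 1}, {"wx": 0, "wy": 0, "wz": 0, "tx": 0, "ty": 0, "tz": 40, "hand": 1}, {"wx": 0, "wy": 0, "wz": 0, "tx": 0, "ty": 0, "tz": 40, "hand": 1}, {"wx": 0, "wy": 0, "wz": 0, "tx": 0, "ty": 0, "tz": 20, "hand": 1}, {"wx": 0, "wy": 0, "wz": 0, "tx": 0, "ty": 0, "tz": 0, "hand": 1}]}}

```text
time: 5.22
eef_pos: [0.4951, -0.319, 0.1587]
tool_rot: [[0.296, 0.955, 0.002], [0.955, -0.296, -0.002], [-0.001, 0.002, -1.0]]
wrist_force: [0.6, 0.2, -3.8]
grip_width: 0.505
```

Run:
```python
from h import *
o=st(); im,d,k,W=snap("wrist","w3"); spots("wrist",k,["toe_tip","module_grip","mouth","dock"])
for c in ["top","side"]:
    im,d,k,W=snap(c,c+"3")
    spots(c,k,["mouth","dock"])
    for e in robot.outline_of(c,"dock")[:1]:
        m=e["mask"]; P=W[m]; P=P[np.isfinite(P[:,2])]
        print(c,e["conf"],m.sum(),np.histogram(P[:,2],bins=np.arange(0,.075,.005)))
        for lo,hi in [(.006,.018),(.036,.048),(.048,.06)]:
            q=P[(P[:,2]>lo)&(P[:,2]<hi)]
            if len(q)>20: print(lo,len(q),rect(q),q[:,2].mean())
        np.save(f"pics/{c}_dockmask.npy",m)
st()
```

```text
t 5.22 p [ 495.1 -319.   158.7] yawx 72.76 z [ 0.0019 -0.0016 -1.    ] F [ 0.6  0.2 -3.8] M [-0.03  0.01 -0.01] g 0.505 j [-40.7  22.9  -2.3  64.6   0.   66.5]
wrist toe_tip 0.75 [ 325.2 -255.7    8. ]
wrist toe_tip 0.73 [ 521.4 -232.5  149.5]
wrist module_grip 0.76 [ 426.2 -461.9   37.5]
wrist module_grip 0.74 [ 341.1 -346.    34.3]
wrist module_grip 0.65 [ 499.1 -321.1  176.2]
top mouth 0.85 [543.9 152.7  17.6]
top dock 0.71 [564.9 107.9   1.1]
top 0.62 2677 (array([   4,  262, 1243,  188,   36,   26,   30,  140,  624,  110,    1,
          0,    0,    0]), array([0.   , 0.005, 0.01 , 0.015, 0.02 , 0.025, 0.03 , 0.035, 0.04 ,
       0.045, 0.05 , 0.055, 0.06 , 0.065, 0.07 ]))
0.006 1675 ((559.475341796875, 116.12588500976562), (104.42378234863281, 247.50112915039062), 16.12189292907715) 0.01219661508975923
0.036 857 ((535.560791015625, 196.86549377441406), (97.86426544189453, 86.45326232910156), 15.56342601776123) 0.04230751577211164
side mouth 0.64 [550.4 159.4  11.4]
side dock 0.7 [559.3 105.   -1. ]
side 0.73 206 (array([ 16,  44, 104,   9,   4,   5,   1,   5,  13,   1,   0,   0,   0,
         0]), array([0.   , 0.005, 0.01 , 0.015, 0.02 , 0.025, 0.03 , 0.035, 0.04 ,
       0.045, 0.05 , 0.055, 0.06 , 0.065, 0.07 ]))
0.006 152 ((568.5935668945312, 96.88014221191406), (90.53482818603516, 215.73434448242188), 33.82591247558594) 0.011280832372896954
t 5.88 p [ 494.6 -318.6  157.2] yawx 72.75 z [-1.e-04  1.e-04 -1.e+00] F [ 0.6  0.5 -4.2] M [-0.    0.07  0.05] g 0.507 j [-40.7  23.   -2.4  64.6  -0.   66.5]
```

View pics/w3.png

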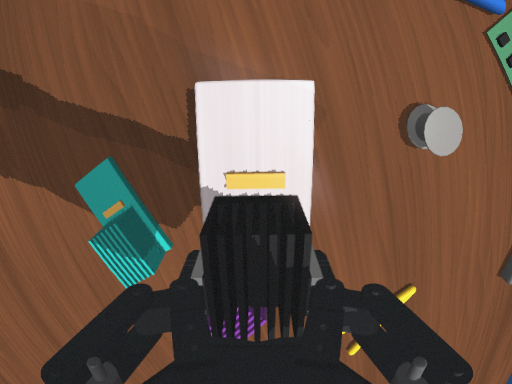

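>>> {"fn": "servo_tool", "kwargs": {"steps": [{"wx": 0, "wy": 0, "wz": 0.08, "tx": 12, "ty": 40, "tz": 0, "hand": 1}, {"wx": 0, "wy": 0, "wz": 0.08, "tx": 13, "ty": 50, "tz": 0, "hand": 1}, {"wx": 0, "wy": 0, "wz": 0.08, "tx": 13, "ty": 50, "tz": 0, "hand": 1}, {"wx": 0, "wy": 0, "wz": 0.08, "tx": 13, "ty": 50, "tz": 0, "hand": 1}, {"wx": 0, "wy": 0, "wz": 0.08, "tx": 13, "ty": 50, "tz": 0, "hand": 1}, {"wx": 0, "wy": 0, "wz": 0.08, "tx": 13, "ty": 50, "tz": -10, "hand": 1}, {"wx": 0, "wy": 0, "wz": 0.08, "tx": 12, "ty": 40, "tz": -20, "hand": 1}, {"wx": 0, "wy": 0, "wz": 0.02, "tx": 0, "ty": 20, "tz": -20, "hand": 1}, {"wx": 0, "wy": 0, "wz": 0, "tx": 0, "ty": 0, "tz": 0, "hand": 1}, {"wx": 0, "wy": 0, "wz": 0, "tx": 0, "ty": 0, "tz": 0, "hand": 1}]}}

```text
time: 7.12
eef_pos: [0.5839, 0.0308, 0.1079]
tool_rot: [[-0.275, 0.961, 0.001], [0.961, 0.275, -0.0], [-0.0, 0.001, -1.0]]
wrist_force: [0.6, 0.2, -2.8]
grip_width: 0.506
```

Run:
```python
from h import *
o=st(); im,d,k,W=snap("wrist","w4"); spots("wrist",k,["toe_tip","module_grip","mouth","dock"])
for n in ["module","dock"]:
  for e in robot.outline_of("wrist",n)[:1]:
    m=e["mask"]; P=W[m]; P=P[np.isfinite(P[:,2])]; np.save(f"pics/w4_{n}.npy",m)
    h,b=np.histogram(P[:,2],bins=np.arange(0,.2,.005)); print(n,e["conf"],m.sum(),[(round(b[i],3),h[i]) for i in range(len(h)) if h[i]>30])
st()
```

```text
t 7.12 p [583.9  30.8 107.9] yawx 105.95 z [ 7.e-04 -3.e-04 -1.e+00] F [ 0.6  0.2 -2.8] M [-0.09 -0.02 -0.03] g 0.506 j [-5.  24.4 -8.2 57.3 -0.  69.1]
wrist toe_tip 0.65 [ 323.5 -255.1    7.9]
wrist module_grip 0.86 [584.2  30.2 127.4]
wrist module_grip 0.61 [ 343.4 -346.6   37. ]
wrist mouth 0.67 [544.5 158.9  12.4]
module 0.78 27212 [(np.float64(0.0), np.int64(39)), (np.float64(0.1), np.int64(12890)), (np.float64(0.105), np.int64(1165)), (np.float64(0.11), np.int64(2348)), (np.float64(0.115), np.int64(620)), (np.float64(0.12), np.int64(681)), (np.float64(0.125), np.int64(802)), (np.float64(0.13), np.int64(957)), (np.float64(0.135), np.int64(943)), (np.float64(0.14), np.int64(1058)), (np.float64(0.145), np.int64(5538))]
dock 0.66 12464 [(np.float64(0.0), np.int64(92)), (np.float64(0.005), np.int64(41)), (np.float64(0.01), np.int64(6453)), (np.float64(0.015), np.int64(137)), (np.float64(0.02), np.int64(729)), (np.float64(0.025), np.int64(135)), (np.float64(0.03), np.int64(403)), (np.float64(0.035), np.int64(386)), (np.float64(0.04), np.int64(3741)), (np.float64(0.045), np.int64(75)), (np.float64(0.1), np.int64(139))]
t 7.47 p [583.8  30.9 107.6] yawx 105.94 z [ 5.e-04 -1.e-04 -1.e+00] F [-0.3  0.1 -3.8] M [-0.1  -0.02  0.  ] g 0.508 j [-5.  24.4 -8.3 57.3 -0.  69.1]
```

View pics/w4.png

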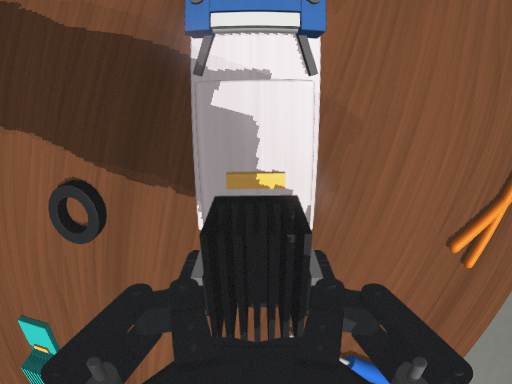

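The picture shows the module held straight in line with the bed. Its toe end is at row 80, with the guide strips at (203,55) and (307,55) and the mouth and bar at row 20. Next I'll fit the toe relative to the block and strips in this one camera frame.

```bash
cat > fit.py <<'E'
from h import *
import sys
def fit(n,uz,yaw):
    z=np.load(f"pics/{n}.npz"); k={a:z[a] for a in ["fx","fy","cx","cy","world_from_camera"]}
    W=cloud("wrist",z["d"],k); im=z["im"]
    d=np.array([np.cos(np.radians(yaw)),np.sin(np.radians(yaw))]); x=np.array([d[1],-d[0]])
    P=W.reshape(-1,3)*1e3; col=im.reshape(-1,3).astype(int); ok=np.isfinite(P[:,2]); P=P[ok]; col=col[ok]
    o=np.array([562.2,106.5]); L=np.c_[(P[:,:2]-o)@x,(P[:,:2]-o)@d,P[:,2]]
    return L,col
def plane(q):
    A=np.c_[q[:,:2]-q[:,:2].mean(0),np.ones(len(q))]; s=np.linalg.lstsq(A,q[:,2],rcond=None)[0]; return s
E
python3 - <<'E'
from fit import *
L,col=fit("w4",0,105.95)
near=(abs(L[:,0])<80)&(L[:,1]>-130)&(L[:,1]<200)
toe=near&(abs(L[:,2]-102)<3)
q=L[toe]; print("toe",len(q),q.min(0),q.max(0),np.percentile(q,[.5,99.5],axis=0)); print("plane",plane(q)); print(rect(q))
# x edges per y slice
for y0 in range(-45,20,10):
    s=q[(q[:,1]>y0)&(q[:,1]<y0+5)]; 
    if len(s): print(y0,s[:,0].min().round(1),s[:,0].max().round(1))
bl=near&(abs(L[:,2]-42)<2); q=L[bl]; print("block",len(q),np.percentile(q,[0,1,99,100],axis=0).round(1),rect(q))
st_=near&(abs(L[:,2]-22)<1.5)&(L[:,1]>10)&(L[:,1]<60); q=L[st_]; print("strip",len(q))
for y0 in range(16,56,4):
    s=q[(q[:,1]>y0)&(q[:,1]<y0+4)]; a=s[s[:,0]<0]; b=s[s[:,0]>0]
    if len(a) and len(b): print(y0,a[:,0].min().round(1),a[:,0].max().round(1),b[:,0].min().round(1),b[:,0].max().round(1))
bed=near&(abs(L[:,2]-12)<2); q=L[bed]; print("bed",len(q),plane(q))
for y0 in range(-10,50,5):
    s=q[(q[:,1]>y0)&(q[:,1]<y0+5)]
    if len(s): print(y0,s[:,0].min().round(1),s[:,0].max().round(1))
E
```

```text
toe 13044 [-30.03485986 -65.98701195  99.18910164] [ 30.7129634   13.04282772 104.99664079] [[-29.14981995 -58.42541617 100.28326024]
 [ 30.03022789  12.14516855 104.63335887]]
plane [ 5.31447652e-04 -3.44543166e-03  1.02065296e+02]
((313.34375, -26560.94140625), (60373.41015625, 78896.0078125), 0.4018237888813019)
-45 -29.1 30.6
-35 -29.7 30.4
-25 -29.6 30.5
-15 -29.7 30.1
-5 -30.0 30.1
5 -30.0 29.9
block 3450 [[-49.7  51.5  40. ]
 [-48.6  52.4  40.3]
 [ 48.3  74.7  43.9]
 [ 49.6  76.6  44. ]] ((-49.4765625, 63971.7421875), (99303.4296875, 25065.380859375), 0.14069265127182007)
strip 670
20 -47.1 -41.7 41.7 47.2
24 -47.3 -40.8 40.1 47.1
28 -45.5 -39.1 39.1 45.7
32 -44.7 -37.6 37.9 44.8
36 -42.5 -36.2 36.2 43.3
40 -41.7 -34.8 35.2 41.7
44 -40.8 -33.8 33.8 40.7
48 -39.4 -32.5 32.2 45.4
52 -48.7 -32.4 31.5 47.9
bed 6442 [-8.72909570e-04  1.85946005e-03  1.20098244e+01]
-10 -50.9 51.8
-5 -51.9 51.7
0 -51.6 51.5
5 -51.4 51.4
10 -52.2 52.0
15 -51.8 52.0
20 -52.0 51.0
25 -51.8 51.9
30 -51.8 51.0
35 -51.9 51.8
40 -51.9 51.8
45 -51.8 51.7
```

The toe is centred to about 0.5 mm, aligned and flat to about 0.3°. The bed is at 12.0 mm and the toe's underside 78 mm above it. I'll lower to just above the bed.

>>> {"fn": "servo_tool", "kwargs": {"steps": [{"wx": 0, "wy": 0, "wz": 0, "tx": 0, "ty": 0, "tz": -25, "hand": 1}, {"wx": 0, "wy": 0, "wz": 0, "tx": 0, "ty": 0, "tz": -30, "hand": 1}, {"wx": 0, "wy": 0, "wz": 0, "tx": 0, "ty": 0, "tz": -15, "hand": 1}, {"wx": 0, "wy": 0, "wz": 0, "tx": 0, "ty": 0, "tz": -4, "hand": 1}, {"wx": 0, "wy": 0, "wz": 0, "tx": 0, "ty": 0, "tz": 0, "hand": 1}, {"wx": 0, "wy": 0, "wz": 0, "tx": 0, "ty": 0, "tz": 0, "hand": 1}]}}

```text
time: 8.22
eef_pos: [0.5842, 0.0313, 0.0342]
tool_rot: [[-0.275, 0.961, 0.001], [0.961, 0.275, -0.0], [-0.0, 0.001, -1.0]]
wrist_force: [-0.4, 0.3, -4.7]
grip_width: 0.505
```

Run:
```python
from h import *
st()
```

```text
t 8.22 p [584.2  31.3  34.2] yawx 105.99 z [ 1.4e-03 -1.0e-04 -1.0e+00] F [-0.4  0.3 -4.7] M [-0.06 -0.09  0.04] g 0.505 j [ -4.9  28.  -14.8  47.1   0.   69.1]
```

>>> {"fn": "servo_tool", "kwargs": {"steps": [{"wx": 0, "wy": 0, "wz": 0, "tx": 0, "ty": 0, "tz": -2, "hand": 1}, {"wx": 0, "wy": 0, "wz": 0, "tx": 0, "ty": 0, "tz": -1, "hand": 1}, {"wx": 0, "wy": 0, "wz": 0, "tx": 0, "ty": 0, "tz": -0.5, "hand": 1}, {"wx": 0, "wy": 0, "wz": 0, "tx": 0, "ty": 0, "tz": 0, "hand": 1}]}}

```text
time: 8.72
eef_pos: [0.5836, 0.0314, 0.0299]
tool_rot: [[-0.275, 0.961, 0.0], [0.961, 0.275, -0.0], [-0.0, 0.0, -1.0]]
wrist_force: [-1.4, -0.0, -2.7]
grip_width: 0.511
```

>>> {"fn": "servo_tool", "kwargs": {"steps": [{"wx": 0, "wy": 0, "wz": 0, "tx": 0, "ty": 0, "tz": -0.5, "hand": 1}, {"wx": 0, "wy": 0, "wz": 0, "tx": 0, "ty": 0, "tz": 0, "hand": 1}]}}

```text
time: 8.98
eef_pos: [0.5836, 0.0314, 0.0298]
tool_rot: [[-0.275, 0.961, 0.0], [0.961, 0.275, -0.0], [-0.0, 0.0, -1.0]]
wrist_force: [-2.8, -0.4, 6.1]
grip_width: 0.511
```

Run:
```python
from h import *
st(); snap("wrist","w5"); st()
from fit import *
L,col=fit("w5",0,105.95)
near=(abs(L[:,0])<45)&(L[:,1]>-45)&(L[:,1]<40)
toe=near&(abs(L[:,2]-24)<1.7)&(abs(L[:,0])<32)&(L[:,1]<25); q=L[toe]; print(np.percentile(q,[.2,99.8],axis=0).round(1),plane(q))
for y0 in range(-45,25,7):
    s=q[(q[:,1]>y0)&(q[:,1]<y0+5)]
    if len(s): print(y0,s[:,0].min().round(1),s[:,0].max().round(1))
bed=(abs(L[:,2]-12)<2)&(abs(L[:,0])<50)&(L[:,1]<50); q=L[bed]; print("bed",len(q),plane(q))
s=L[(abs(L[:,2]-42)<2)&(abs(L[:,0])<45)&(L[:,1]>0)]; print("block y0",np.percentile(s[:,1],[0,1]))
```

```text
t 8.97 p [583.6  31.4  29.8] yawx 105.99 z [ 3.e-04 -1.e-04 -1.e+00] F [-2.8 -0.4  6.1] M [ 0.01  0.76 -0.04] g 0.511 j [ -4.9  28.2 -15.2  46.6  -0.   69.1]
t 9.03 p [583.6  31.4  29.8] yawx 105.99 z [ 4.e-04 -1.e-04 -1.e+00] F [-2.4  0.   5.9] M [-0.02  0.79  0.03] g 0.511 j [ -4.9  28.2 -15.2  46.6  -0.   69.1]
[[-29.7 -44.9  22.4]
 [ 29.9  13.1  25.6]] [-4.37799048e-04 -6.99028826e-04  2.40270411e+01]
-45 -29.3 30.3
-38 -29.3 30.2
-31 -29.4 30.0
-24 -29.7 30.2
-17 -30.0 29.9
-10 -29.7 29.5
-3 -30.0 29.9
4 -30.4 29.8
11 -29.5 29.0
bed 20502 [-3.49751543e-04  1.65889845e-04  1.20632857e+01]
block y0 [51.91702976 51.91893383]
```

View pics/w5.png

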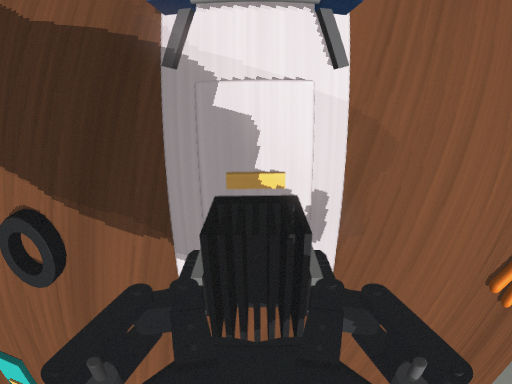

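The module sits flat on the bed. The toe end is at dock y≈13, about 38 mm before the mouth, lateral error under 0.5 mm, tilt under 0.1°. Now I'll slide along the dock's +y, easing the down force slightly.

>>> {"fn": "servo_tool", "kwargs": {"steps": [{"wx": 0, "wy": 0, "wz": 0, "tx": -0.55, "ty": 1.92, "tz": 0.2, "hand": 1}, {"wx": 0, "wy": 0, "wz": 0, "tx": -1.1, "ty": 3.85, "tz": 0, "hand": 1}, {"wx": 0, "wy": 0, "wz": 0, "tx": -1.1, "ty": 3.85, "tz": 0, "hand": 1}, {"wx": 0, "wy": 0, "wz": 0, "tx": -1.1, "ty": 3.85, "tz": 0, "hand": 1}, {"wx": 0, "wy": 0, "wz": 0, "tx": -1.1, "ty": 3.85, "tz": 0, "hand": 1}, {"wx": 0, "wy": 0, "wz": 0, "tx": -1.1, "ty": 3.85, "tz": 0, "hand": 1}]}}

```text
time: 9.78
eef_pos: [0.5781, 0.0525, 0.0298]
tool_rot: [[-0.275, 0.961, 0.001], [0.961, 0.275, -0.001], [-0.001, 0.001, -1.0]]
wrist_force: [2.2, -5.5, 3.2]
grip_width: 0.508
```

```bash
cat >> h.py <<'E'
def s2():
    o=st(); d=np.array([-.2747,.9615]); x=np.array([.9615,.2747]); p=o["eef_pos"][:2]*1e3-[562.2,106.5]; F=o["wrist_force"][:2]
    print("dock-frame tcp x %.2f y %.2f -> tip y %.2f | Fx %.1f push %.1f"%(p@x,p@d,p@d+88.5,F@x,-F@d))
E
python3 - <<'E'
from h import *
s2()
E
```

```text
t 9.78 p [578.1  52.5  29.8] yawx 105.98 z [ 1.3e-03 -7.0e-04 -1.0e+00] F [ 2.2 -5.5  3.2] M [-0.91 -0.1   0.17] g 0.508 j [ -2.8  27.9 -15.8  46.2  -0.   71.2]
dock-frame tcp x 0.47 y -56.26 -> tip y 32.24 | Fx 0.6 push 5.9
```

>>> {"fn": "servo_tool", "kwargs": {"steps": [{"wx": 0, "wy": 0, "wz": 0, "tx": -0.82, "ty": 2.88, "tz": 0, "hand": 1}, {"wx": 0, "wy": 0, "wz": 0, "tx": -0.82, "ty": 2.88, "tz": 0, "hand": 1}, {"wx": 0, "wy": 0, "wz": 0, "tx": -0.82, "ty": 2.88, "tz": 0, "hand": 1}, {"wx": 0, "wy": 0, "wz": 0, "tx": -0.82, "ty": 2.88, "tz": 0, "hand": 1}, {"wx": 0, "wy": 0, "wz": 0, "tx": 0, "ty": 0, "tz": 0, "hand": 1}]}}

```text
time: 10.4
eef_pos: [0.5747, 0.0643, 0.0298]
tool_rot: [[-0.276, 0.961, 0.001], [0.961, 0.276, 0.0], [-0.0, 0.001, -1.0]]
wrist_force: [1.8, -1.4, 5.7]
grip_width: 0.506
```

Run:
```python
from h import *
s2(); snap("wrist","w6")
```

```text
t 10.4 p [574.7  64.3  29.8] yawx 106.0 z [ 1.e-03  1.e-04 -1.e+00] F [ 1.8 -1.4  5.7] M [-0.38 -0.11  0.01] g 0.506 j [ -1.7  27.7 -16.2  46.1   0.   72.3]
dock-frame tcp x 0.42 y -43.96 -> tip y 44.54 | Fx 1.3 push 1.8
```

View pics/w6.png

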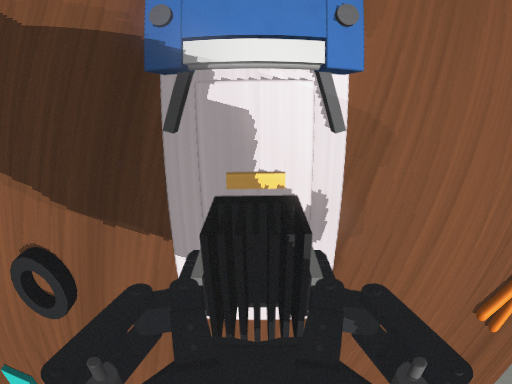

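>>> {"fn": "servo_tool", "kwargs": {"steps": [{"wx": 0, "wy": 0, "wz": 0, "tx": -0.75, "ty": 1.87, "tz": 0, "hand": 1}, {"wx": 0, "wy": 0, "wz": 0, "tx": -0.75, "ty": 1.87, "tz": 0, "hand": 1}, {"wx": 0, "wy": 0, "wz": 0, "tx": -0.27, "ty": 0.96, "tz": 0, "hand": 1}, {"wx": 0, "wy": 0, "wz": 0, "tx": -0.27, "ty": 0.96, "tz": 0, "hand": 1}]}}

```text
time: 10.95
eef_pos: [0.5728, 0.0694, 0.0298]
tool_rot: [[-0.275, 0.961, 0.001], [0.961, 0.275, -0.001], [-0.001, 0.001, -1.0]]
wrist_force: [1.5, -6.0, 6.1]
grip_width: 0.505
```

Run:
```python
from h import *
s2()
```

```text
t 10.95 p [572.8  69.4  29.8] yawx 105.97 z [ 1.1e-03 -7.0e-04 -1.0e+00] F [ 1.5 -6.   6.1] M [-1.11 -0.08  0.04] g 0.505 j [ -1.2  27.6 -16.4  46.   -0.   72.9]
dock-frame tcp x 0.00 y -38.55 -> tip y 49.95 | Fx -0.2 push 6.2
```

>>> {"fn": "servo_tool", "kwargs": {"steps": [{"wx": 0, "wy": 0, "wz": 0, "tx": -0.27, "ty": 0.96, "tz": 0, "hand": 1}, {"wx": 0, "wy": 0, "wz": 0, "tx": -0.27, "ty": 0.96, "tz": 0, "hand": 1}]}}

```text
time: 11.2
eef_pos: [0.5723, 0.0713, 0.0298]
tool_rot: [[-0.275, 0.961, 0.001], [0.961, 0.275, -0.001], [-0.001, 0.001, -1.0]]
wrist_force: [2.5, -6.5, 5.3]
grip_width: 0.511
```

>>> {"fn": "servo_tool", "kwargs": {"steps": [{"wx": 0, "wy": 0, "wz": 0, "tx": -0.27, "ty": 0.96, "tz": 0, "hand": 1}, {"wx": 0, "wy": 0, "wz": 0, "tx": -0.27, "ty": 0.96, "tz": 0, "hand": 1}]}}

```text
time: 11.45
eef_pos: [0.572, 0.0724, 0.0299]
tool_rot: [[-0.275, 0.962, 0.001], [0.962, 0.275, -0.003], [-0.003, 0.001, -1.0]]
wrist_force: [3.5, -12.5, 4.6]
grip_width: 0.514
```

>>> {"fn": "servo_tool", "kwargs": {"steps": [{"wx": 0, "wy": 0, "wz": 0, "tx": -0.27, "ty": 0.96, "tz": 0, "hand": 1}, {"wx": 0, "wy": 0, "wz": 0, "tx": -0.27, "ty": 0.96, "tz": 0, "hand": 1}]}}

```text
time: 11.7
eef_pos: [0.5715, 0.0745, 0.0299]
tool_rot: [[-0.275, 0.962, 0.002], [0.962, 0.275, -0.002], [-0.002, 0.001, -1.0]]
wrist_force: [2.9, -12.0, 4.3]
grip_width: 0.51
```

Run:
```python
from h import *
s2()
```

```text
t 11.7 p [571.5  74.5  29.9] yawx 105.94 z [ 0.0016 -0.0021 -1.    ] F [  2.9 -12.    4.3] M [-1.9  -0.31  0.08] g 0.51 j [ -0.6  27.5 -16.5  45.9  -0.1  73.4]
dock-frame tcp x 0.16 y -33.34 -> tip y 55.16 | Fx -0.5 push 12.3
```

The bar has been met and is lifting, with a push of about 12–13 N. Next I'll record the steady sliding force.

>>> {"fn": "servo_tool", "kwargs": {"steps": [{"wx": 0, "wy": 0, "wz": 0, "tx": -0.27, "ty": 0.96, "tz": 0, "hand": 1}, {"wx": 0, "wy": 0, "wz": 0, "tx": -0.27, "ty": 0.96, "tz": 0, "hand": 1}, {"wx": 0, "wy": 0, "wz": 0, "tx": -0.27, "ty": 0.96, "tz": 0, "hand": 1}, {"wx": 0, "wy": 0, "wz": 0, "tx": -0.27, "ty": 0.96, "tz": 0, "hand": 1}]}}

```text
time: 12.2
eef_pos: [0.5704, 0.0785, 0.0299]
tool_rot: [[-0.275, 0.962, 0.002], [0.962, 0.275, -0.002], [-0.002, 0.001, -1.0]]
wrist_force: [2.3, -10.5, 4.4]
grip_width: 0.508
```

>>> {"fn": "servo_tool", "kwargs": {"steps": [{"wx": 0, "wy": 0, "wz": 0, "tx": -0.27, "ty": 0.96, "tz": 0, "hand": 1}, {"wx": 0, "wy": 0, "wz": 0, "tx": -0.27, "ty": 0.96, "tz": 0, "hand": 1}, {"wx": 0, "wy": 0, "wz": 0, "tx": -0.27, "ty": 0.96, "tz": 0, "hand": 1}, {"wx": 0, "wy": 0, "wz": 0, "tx": -0.27, "ty": 0.96, "tz": 0, "hand": 1}]}}

```text
time: 12.7
eef_pos: [0.5694, 0.0823, 0.0299]
tool_rot: [[-0.275, 0.962, 0.002], [0.962, 0.275, -0.002], [-0.002, 0.001, -1.0]]
wrist_force: [3.2, -10.2, 3.7]
grip_width: 0.506
```

>>> {"fn": "servo_tool", "kwargs": {"steps": [{"wx": 0, "wy": 0, "wz": 0, "tx": -0.27, "ty": 0.96, "tz": 0, "hand": 1}, {"wx": 0, "wy": 0, "wz": 0, "tx": -0.27, "ty": 0.96, "tz": 0, "hand": 1}, {"wx": 0, "wy": 0, "wz": 0, "tx": -0.27, "ty": 0.96, "tz": 0, "hand": 1}, {"wx": 0, "wy": 0, "wz": 0, "tx": -0.27, "ty": 0.96, "tz": 0, "hand": 1}]}}

```text
time: 13.2
eef_pos: [0.5683, 0.0861, 0.0299]
tool_rot: [[-0.275, 0.962, 0.002], [0.962, 0.275, -0.002], [-0.002, 0.001, -1.0]]
wrist_force: [3.2, -11.3, 4.7]
grip_width: 0.508
```

Run:
```python
from h import *
s2()
```

```text
t 13.2 p [568.3  86.1  29.9] yawx 105.95 z [ 0.0017 -0.0018 -1.    ] F [  3.2 -11.3   4.7] M [-1.83 -0.4   0.15] g 0.508 j [  0.6  27.4 -16.7  45.8  -0.1  74.6]
dock-frame tcp x 0.25 y -21.25 -> tip y 67.25 | Fx 0.0 push 11.7
```

>>> {"fn": "servo_tool", "kwargs": {"steps": [{"wx": 0, "wy": 0, "wz": 0, "tx": -0.27, "ty": 0.96, "tz": 0, "hand": 1}, {"wx": 0, "wy": 0, "wz": 0, "tx": -0.27, "ty": 0.96, "tz": 0, "hand": 1}, {"wx": 0, "wy": 0, "wz": 0, "tx": -0.27, "ty": 0.96, "tz": 0, "hand": 1}, {"wx": 0, "wy": 0, "wz": 0, "tx": -0.27, "ty": 0.96, "tz": 0, "hand": 1}]}}

```text
time: 13.7
eef_pos: [0.5672, 0.09, 0.0299]
tool_rot: [[-0.275, 0.962, 0.002], [0.962, 0.275, -0.002], [-0.002, 0.001, -1.0]]
wrist_force: [3.6, -10.3, 5.1]
grip_width: 0.509
```

>>> {"fn": "servo_tool", "kwargs": {"steps": [{"wx": 0, "wy": 0, "wz": 0, "tx": -0.27, "ty": 0.96, "tz": 0, "hand": 1}, {"wx": 0, "wy": 0, "wz": 0, "tx": -0.27, "ty": 0.96, "tz": 0, "hand": 1}, {"wx": 0, "wy": 0, "wz": 0, "tx": -0.27, "ty": 0.96, "tz": 0, "hand": 1}]}}

```text
time: 14.08
eef_pos: [0.5664, 0.0928, 0.0299]
tool_rot: [[-0.275, 0.962, 0.002], [0.962, 0.275, -0.002], [-0.002, 0.001, -1.0]]
wrist_force: [4.9, -11.2, 4.1]
grip_width: 0.508
```

Run:
```python
from h import *
s2(); snap("wrist","w7"); s2()
from fit import *
L,col=fit("w7",0,105.95)
s=L[(abs(L[:,2]-24)<1.5)&(abs(L[:,0])<25)&(L[:,1]>0)]; print(np.percentile(s,[1,99],axis=0),plane(s))
s=L[(abs(L[:,2]-42)<2)&(abs(L[:,0])<45)&(L[:,1]>0)]; print("block y0",np.percentile(s[:,1],[0,1]))
s=L[(abs(L[:,2]-58-12)<3)&(abs(L[:,0])<22)]; print("hs",np.percentile(s[:,1],[1,99,100]))
```

```text
t 14.07 p [566.4  92.8  29.9] yawx 105.95 z [ 0.0016 -0.0019 -1.    ] F [  4.9 -11.2   4.1] M [-1.86 -0.38  0.09] g 0.508 j [  1.2  27.4 -16.9  45.7  -0.1  75.3]
dock-frame tcp x 0.26 y -14.28 -> tip y 74.22 | Fx 1.6 push 12.1
t 14.12 p [566.3  93.   29.8] yawx 105.95 z [ 0.0016 -0.0018 -1.    ] F [  3.4 -10.4   5. ] M [-1.78 -0.38  0.08] g 0.507 j [  1.2  27.4 -16.9  45.7  -0.1  75.3]
dock-frame tcp x 0.25 y -14.15 -> tip y 74.35 | Fx 0.4 push 10.9
[[-24.63829572  16.42308471  22.72124567]
 [ 24.61313884  51.15299323  25.3528685 ]] [ 1.97804245e-04 -1.50619286e-04  2.40737750e+01]
block y0 [ 0.03931112 17.21062455]
hs [-39.84966246  17.29048899  17.86201001]
```

View pics/w7.png

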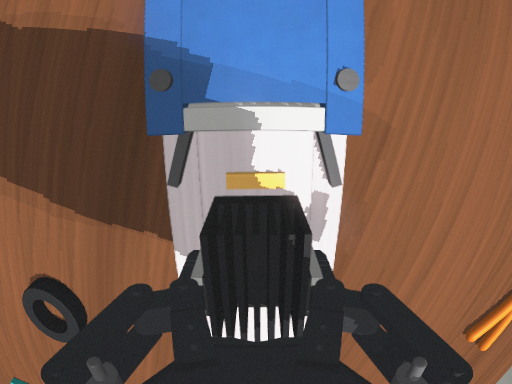

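The toe is going in straight and flat; the bar is lifted at row 115. The tip is about 26 mm past the mouth and the sliding push about 11 N. From here I'll feel forward in small steps.

>>> {"fn": "servo_tool", "kwargs": {"steps": [{"wx": 0, "wy": 0, "wz": 0, "tx": -0.14, "ty": 0.48, "tz": 0, "hand": 1}, {"wx": 0, "wy": 0, "wz": 0, "tx": -0.14, "ty": 0.48, "tz": 0, "hand": 1}, {"wx": 0, "wy": 0, "wz": 0, "tx": -0.14, "ty": 0.48, "tz": 0, "hand": 1}, {"wx": 0, "wy": 0, "wz": 0, "tx": -0.14, "ty": 0.48, "tz": 0, "hand": 1}]}}

```text
time: 14.62
eef_pos: [0.5658, 0.0948, 0.0298]
tool_rot: [[-0.275, 0.962, 0.002], [0.962, 0.275, -0.002], [-0.002, 0.001, -1.0]]
wrist_force: [4.3, -10.1, 4.1]
grip_width: 0.511
```

>>> {"fn": "servo_tool", "kwargs": {"steps": [{"wx": 0, "wy": 0, "wz": 0, "tx": -0.14, "ty": 0.48, "tz": 0, "hand": 1}, {"wx": 0, "wy": 0, "wz": 0, "tx": -0.14, "ty": 0.48, "tz": 0, "hand": 1}, {"wx": 0, "wy": 0, "wz": 0, "tx": -0.14, "ty": 0.48, "tz": 0, "hand": 1}]}}

```text
time: 15.0
eef_pos: [0.5654, 0.0962, 0.0299]
tool_rot: [[-0.275, 0.962, 0.002], [0.962, 0.275, -0.002], [-0.002, 0.001, -1.0]]
wrist_force: [3.8, -10.0, 4.1]
grip_width: 0.506
```

>>> {"fn": "servo_tool", "kwargs": {"steps": [{"wx": 0, "wy": 0, "wz": 0, "tx": -0.14, "ty": 0.48, "tz": 0, "hand": 1}, {"wx": 0, "wy": 0, "wz": 0, "tx": -0.14, "ty": 0.48, "tz": 0, "hand": 1}, {"wx": 0, "wy": 0, "wz": 0, "tx": -0.14, "ty": 0.48, "tz": 0, "hand": 1}]}}

```text
time: 15.38
eef_pos: [0.565, 0.0976, 0.0299]
tool_rot: [[-0.275, 0.962, 0.002], [0.962, 0.275, -0.002], [-0.002, 0.001, -1.0]]
wrist_force: [3.6, -10.2, 3.9]
grip_width: 0.509
```

>>> {"fn": "servo_tool", "kwargs": {"steps": [{"wx": 0, "wy": 0, "wz": 0, "tx": -0.14, "ty": 0.48, "tz": 0, "hand": 1}, {"wx": 0, "wy": 0, "wz": 0, "tx": -0.14, "ty": 0.48, "tz": 0, "hand": 1}, {"wx": 0, "wy": 0, "wz": 0, "tx": -0.14, "ty": 0.48, "tz": 0, "hand": 1}]}}

```text
time: 15.75
eef_pos: [0.5646, 0.0991, 0.0299]
tool_rot: [[-0.275, 0.962, 0.002], [0.962, 0.275, -0.002], [-0.002, 0.001, -1.0]]
wrist_force: [3.3, -10.0, 3.5]
grip_width: 0.508
```

>>> {"fn": "servo_tool", "kwargs": {"steps": [{"wx": 0, "wy": 0, "wz": 0, "tx": -0.14, "ty": 0.48, "tz": 0, "hand": 1}, {"wx": 0, "wy": 0, "wz": 0, "tx": -0.14, "ty": 0.48, "tz": 0, "hand": 1}, {"wx": 0, "wy": 0, "wz": 0, "tx": -0.14, "ty": 0.48, "tz": 0, "hand": 1}]}}

```text
time: 16.12
eef_pos: [0.5641, 0.1006, 0.0299]
tool_rot: [[-0.275, 0.962, 0.002], [0.962, 0.275, -0.002], [-0.002, 0.001, -1.0]]
wrist_force: [3.8, -11.3, 3.6]
grip_width: 0.506
```

>>> {"fn": "servo_tool", "kwargs": {"steps": [{"wx": 0, "wy": 0, "wz": 0, "tx": -0.14, "ty": 0.48, "tz": 0, "hand": 1}, {"wx": 0, "wy": 0, "wz": 0, "tx": -0.14, "ty": 0.48, "tz": 0, "hand": 1}]}}

```text
time: 16.38
eef_pos: [0.5638, 0.1015, 0.0299]
tool_rot: [[-0.275, 0.962, 0.002], [0.962, 0.275, -0.002], [-0.002, 0.001, -1.0]]
wrist_force: [3.0, -9.5, 4.2]
grip_width: 0.508
```

>>> {"fn": "servo_tool", "kwargs": {"steps": [{"wx": 0, "wy": 0, "wz": 0, "tx": -0.14, "ty": 0.48, "tz": 0, "hand": 1}, {"wx": 0, "wy": 0, "wz": 0, "tx": -0.14, "ty": 0.48, "tz": 0, "hand": 1}, {"wx": 0, "wy": 0, "wz": 0, "tx": -0.14, "ty": 0.48, "tz": 0, "hand": 1}]}}

```text
time: 16.75
eef_pos: [0.5634, 0.1029, 0.0299]
tool_rot: [[-0.275, 0.962, 0.002], [0.962, 0.275, -0.002], [-0.002, 0.001, -1.0]]
wrist_force: [3.6, -10.8, 4.4]
grip_width: 0.505
```

>>> {"fn": "servo_tool", "kwargs": {"steps": [{"wx": 0, "wy": 0, "wz": 0, "tx": -0.14, "ty": 0.48, "tz": 0, "hand": 1}, {"wx": 0, "wy": 0, "wz": 0, "tx": -0.14, "ty": 0.48, "tz": 0, "hand": 1}, {"wx": 0, "wy": 0, "wz": 0, "tx": -0.14, "ty": 0.48, "tz": 0, "hand": 1}]}}

```text
time: 17.12
eef_pos: [0.563, 0.1043, 0.0299]
tool_rot: [[-0.275, 0.962, 0.002], [0.962, 0.275, -0.002], [-0.002, 0.001, -1.0]]
wrist_force: [4.1, -11.2, 3.6]
grip_width: 0.509
```

>>> {"fn": "servo_tool", "kwargs": {"steps": [{"wx": 0, "wy": 0, "wz": 0, "tx": -0.14, "ty": 0.48, "tz": 0, "hand": 1}, {"wx": 0, "wy": 0, "wz": 0, "tx": -0.14, "ty": 0.48, "tz": 0, "hand": 1}, {"wx": 0, "wy": 0, "wz": 0, "tx": -0.14, "ty": 0.48, "tz": 0, "hand": 1}]}}

```text
time: 17.5
eef_pos: [0.5627, 0.1051, 0.0299]
tool_rot: [[-0.274, 0.962, 0.002], [0.962, 0.274, -0.003], [-0.004, 0.001, -1.0]]
wrist_force: [4.6, -16.0, 5.1]
grip_width: 0.507
```

The push has risen to 16.6 N and the advance fell short of the command, so the stop is met. I'm closing in on about 21 N.

>>> {"fn": "servo_tool", "kwargs": {"steps": [{"wx": 0, "wy": 0, "wz": 0, "tx": -0.08, "ty": 0.29, "tz": 0, "hand": 1}]}}

```text
time: 17.62
eef_pos: [0.5627, 0.1053, 0.03]
tool_rot: [[-0.274, 0.962, 0.002], [0.962, 0.274, -0.004], [-0.004, 0.001, -1.0]]
wrist_force: [3.8, -17.8, 5.9]
grip_width: 0.508
```

>>> {"fn": "servo_tool", "kwargs": {"steps": [{"wx": 0, "wy": 0, "wz": 0, "tx": -0.11, "ty": 0.38, "tz": 0, "hand": 1}, {"wx": 0, "wy": 0, "wz": 0, "tx": 0, "ty": 0, "tz": 0, "hand": 1}]}}

```text
time: 17.88
eef_pos: [0.5626, 0.1054, 0.03]
tool_rot: [[-0.274, 0.962, 0.002], [0.962, 0.274, -0.004], [-0.004, 0.001, -1.0]]
wrist_force: [3.9, -19.5, 6.6]
grip_width: 0.508
```

Run:
```python
from h import *
s2(); robot.camera("wrist"); s2()
```

```text
t 17.88 p [562.6 105.4  30. ] yawx 105.9 z [ 0.0021 -0.0041 -1.    ] F [  3.9 -19.5   6.6] M [-3.31 -0.46  0.05] g 0.508 j [  2.6  27.2 -17.1  45.6  -0.2  76.7]
dock-frame tcp x 0.12 y -1.15 -> tip y 87.35 | Fx -1.6 push 19.8
t 17.93 p [562.6 105.4  30. ] yawx 105.9 z [ 0.0021 -0.004  -1.    ] F [  4.9 -19.1   5.7] M [-3.26 -0.52  0.01] g 0.507 j [  2.6  27.2 -17.1  45.6  -0.2  76.7]
dock-frame tcp x 0.13 y -1.16 -> tip y 87.34 | Fx -0.5 push 19.7
```

>>> {"fn": "servo_tool", "kwargs": {"steps": [{"wx": 0, "wy": 0, "wz": 0, "tx": -0.08, "ty": 0.29, "tz": 0, "hand": 1}, {"wx": 0, "wy": 0, "wz": 0, "tx": 0, "ty": 0, "tz": 0, "hand": 1}]}}

```text
time: 18.18
eef_pos: [0.5626, 0.1055, 0.03]
tool_rot: [[-0.274, 0.962, 0.002], [0.962, 0.274, -0.004], [-0.005, 0.001, -1.0]]
wrist_force: [4.5, -20.4, 7.3]
grip_width: 0.509
```

Run:
```python
from h import *
s2(); snap("wrist","w8"); s2()
```

```text
t 18.18 p [562.6 105.5  30. ] yawx 105.9 z [ 0.0021 -0.0044 -1.    ] F [  4.5 -20.4   7.3] M [-3.52 -0.54  0.06] g 0.509 j [  2.6  27.2 -17.1  45.6  -0.3  76.7]
dock-frame tcp x 0.12 y -1.03 -> tip y 87.47 | Fx -1.3 push 20.9
t 18.23 p [562.6 105.5  30. ] yawx 105.89 z [ 0.0021 -0.0044 -1.    ] F [  3.9 -20.8   6.4] M [-3.55 -0.5   0.07] g 0.51 j [  2.6  27.2 -17.1  45.6  -0.3  76.7]
dock-frame tcp x 0.11 y -1.06 -> tip y 87.44 | Fx -2.0 push 21.1
```

View pics/w8.png

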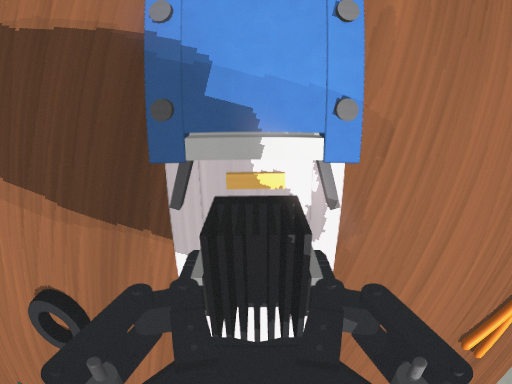

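The push is steady at 21.0 N against about 10.9 N of sliding, so about 10 N on the stop. The slope near the end is about 10 N/mm, which matches the spring. Letting go.

>>> {"fn": "servo_tool", "kwargs": {"steps": [{"wx": 0, "wy": 0, "wz": 0, "tx": 0, "ty": 0, "tz": 0, "hand": 0.3}, {"wx": 0, "wy": 0, "wz": 0, "tx": 0, "ty": 0, "tz": 0, "hand": 0}, {"wx": 0, "wy": 0, "wz": 0, "tx": 0, "ty": 0, "tz": 0, "hand": 0}, {"wx": 0, "wy": 0, "wz": 0, "tx": 0, "ty": 0, "tz": 0, "hand": 0}, {"wx": 0, "wy": 0, "wz": 0, "tx": 0, "ty": 0, "tz": 0, "hand": 0}, {"wx": 0, "wy": 0, "wz": 0, "tx": 0, "ty": 0, "tz": 0, "hand": 0}, {"wx": 0, "wy": 0, "wz": 0, "tx": 0, "ty": 0, "tz": 0, "hand": 0}]}}

```text
time: 19.1
eef_pos: [0.5614, 0.1076, 0.0295]
tool_rot: [[-0.275, 0.961, -0.0], [0.961, 0.275, -0.0], [-0.0, -0.0, -1.0]]
wrist_force: [0.9, -0.0, 0.5]
grip_width: 0.996
```

Run:
```python
from h import *
s2(); snap("wrist","w9")
```

```text
t 19.1 p [561.4 107.6  29.5] yawx 105.98 z [-0. -0. -1.] F [ 0.9 -0.   0.5] M [-0.02 -0.04 -0.03] g 0.996 j [  2.7  27.2 -17.1  45.6  -0.   76.7]
dock-frame tcp x -0.41 y 1.30 -> tip y 89.80 | Fx 0.9 push 0.3
```

View pics/w9.png

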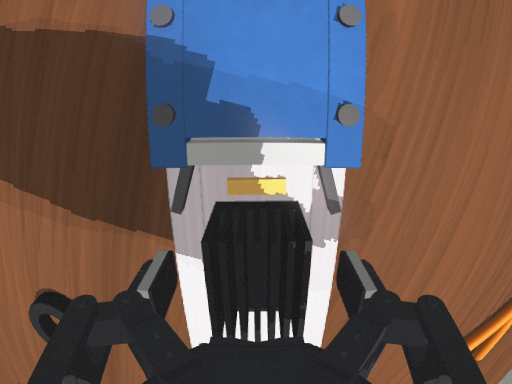

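The jaws are open and clear of the heat sink, with no force on the tool. Backing off straight up.

>>> {"fn": "servo_tool", "kwargs": {"steps": [{"wx": 0, "wy": 0, "wz": 0, "tx": 0, "ty": 0, "tz": 10, "hand": 0}, {"wx": 0, "wy": 0, "wz": 0, "tx": 0, "ty": 0, "tz": 30, "hand": 0}, {"wx": 0, "wy": 0, "wz": 0, "tx": 0, "ty": 0, "tz": 40, "hand": 0}, {"wx": 0, "wy": 0, "wz": 0, "tx": 0, "ty": 0, "tz": 40, "hand": 0}, {"wx": 0, "wy": 0, "wz": 0, "tx": 0, "ty": 0, "tz": 0, "hand": 0}, {"wx": 0, "wy": 0, "wz": 0, "tx": 0, "ty": 0, "tz": 0, "hand": 0}]}}

```text
time: 19.9
eef_pos: [0.5612, 0.1076, 0.1494]
tool_rot: [[-0.275, 0.961, -0.0], [0.961, 0.275, -0.0], [-0.0, -0.0, -1.0]]
wrist_force: [-0.5, -0.4, -0.6]
grip_width: 1.001
```

Run:
```python
from h import *
s2(); snap("wrist","w10"); snap("side","s10")
from fit import *
for n in ["w8","w9","w10"]:
    L,col=fit(n,0,105.95)
    s=L[(abs(L[:,2]-70)<3)&(abs(L[:,0])<22)&(L[:,1]<60)]; print(n,"hs y",np.percentile(s[:,1],[1,99.5]).round(2),"z",s[:,2].mean(),"x",np.percentile(s[:,0],[.5,99.5]).round(1))
    b=L[(abs(L[:,2]-42)<1.5)&(abs(L[:,0])>35)&(abs(L[:,0])<48)&(L[:,1]>35)]; print(" block front",np.percentile(b[:,1],[.2,1]).round(2))
    t=L[(abs(L[:,2]-24)<1.5)&(abs(L[:,0])<27)&(L[:,1]>23)&(L[:,1]<46)]; print(" toe plane",plane(t).round(4))
```

```text
t 19.9 p [561.2 107.6 149.4] yawx 105.98 z [-1.e-04 -0.e+00 -1.e+00] F [-0.5 -0.4 -0.6] M [ 0.02 -0.02 -0.02] g 1.001 j [ 2.7 21.6 -5.9 62.5 -0.  76.7]
dock-frame tcp x -0.62 y 1.32 -> tip y 89.82 | Fx -0.6 push 0.2
w8 hs y [-26.71  30.77] z 70.02170671959563 x [-21.8  21.9]
 block front [52.36 53.  ]
 toe plane [0.00000e+00 4.40000e-03 2.41455e+01]
w9 hs y [-23.74  29.95] z 69.86145258126461 x [-21.1  21.9]
 block front [52.56 53.21]
 toe plane [-8.00000e-04  2.20000e-03  2.40241e+01]
w10 hs y [-35.65  29.88] z 69.89764308126408 x [-21.   21.8]
 block front [52.84 53.08]
 toe plane [-1.60000e-03 -1.17000e-02  2.40907e+01]
```

View pics/w10.png

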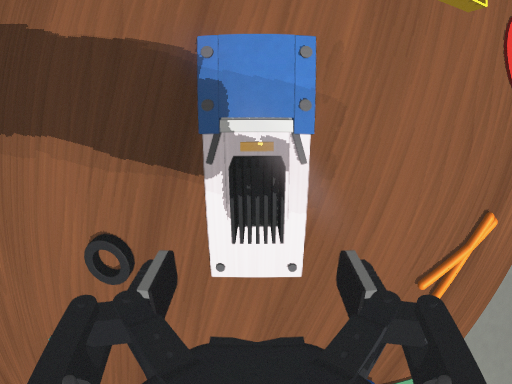

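View pics/s10.png

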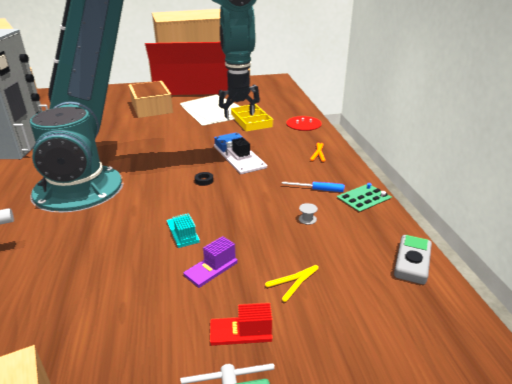

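Run:
```python
from fit import *
for n in ["w8","w9","w10"]:
    L,col=fit(n,0,105.95)
    s=L[(abs(L[:,2]-70)<2)&(abs(L[:,0])<20)&(L[:,1]<28)]; print(n,len(s),plane(s).round(4))
    f=L[(abs(L[:,2]-24)<2)&(abs(abs(L[:,0])-26)<3)&(L[:,1]>-36)&(L[:,1]<45)]; print(" flange",len(f),plane(f).round(4))
    y=L[(abs(L[:,2]-12)<2)&(abs(L[:,0])<50)&(L[:,1]<45)]; print(" bed",plane(y).round(4))
```

```text
w8 4205 [ 1.00000e-03 -2.00000e-04  7.01774e+01]
 flange 913 [1.60000e-03 4.90000e-03 2.41142e+01]
 bed [-5.00000e-04  4.00000e-04  1.20597e+01]
w9 3966 [ 2.00000e-04 -8.00000e-04  6.99815e+01]
 flange 967 [-2.00000e-04  1.18000e-02  2.39802e+01]
 bed [-4.00000e-04  1.00000e-04  1.20605e+01]
w10 1599 [-6.00000e-04 -1.90000e-03  6.99566e+01]
 flange 568 [-2.00000e-04  3.20000e-03  2.39947e+01]
 bed [-3.00000e-04 -3.00000e-04  1.20478e+01]
```

The module is flat: the heat-sink top is at 70.0 mm (58 + 12) with a slope of about 0.1°. The side view shows it in the dock and the tape, screwdriver and reel in place. Handing in.

Run:
```python
from h import *
s2(); print(robot.finish_job())
```

```text
t 20.0 p [560.9 107.6 148.6] yawx 105.99 z [-1.6e-03 -1.0e-04 -1.0e+00] F [-0.7 -0.4  0.3] M [0.05 0.02 0.05] g 1.005 j [ 2.7 21.7 -5.9 62.5  0.  76.7]
dock-frame tcp x -0.98 y 1.41 -> tip y 89.91 | Fx -0.8 push 0.2
the job is handed in; nothing more can be done
None
```

The black finned module is in the blue dock, pressed up on the spring stop and let go. I handed the job in at 20 s, with the gripper open and about 120 mm above its grasp height.

- **Placing and sliding:** I set the module flat on the bed with its toe about 38 mm before the mouth, then slid it in under the bar. Sliding took about 11 N.
- **Stop:** I met it roughly 39 mm past the mouth and raised the push to a steady 21 N, about 10 N more than the sliding takes. The force rose by about 10 N per mm there, which fits the 9 N/mm spring.
- **Final checks:**
  - The module is flat: the heat-sink top is at 70 mm with a slope of about 0.1°.
  - The tool carried no force after release.
  - The tape, screwdriver and reel look undisturbed in the pictures.

**Less certain:**
- The pictures show the module easing back about 1 mm on release, give or take 0.5 mm. That is close to the roughly 1.1 mm the spring was pressed in. The hidden stop cannot be seen, so that it still bears on the toe rests on the force record and the dock's description, not on a direct check.
- The slope readings of the narrow visible flange strips scattered up to 0.7°. I put that down to noise and relied on the heat-sink top instead.

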